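# Seat a reference tube against the stop of a tube reader

## Task

Take the orange-capped reference tube from the white rack and lay it in the reader's sloping V-bed, still clear of the red stop pad. Then slide it down the V until it meets the pad, hold it there with a steady, gentle push of about 8 N for a second, never letting it knock or bear on the pad with 22 N or more, and leave it resting on both flanks and against the pad. Leave everything else where it stands.

Things in the scene. Friction and masses are not known exactly. Their poses are not given: they have to be found in the camera images.
- tube: Reference tube: sealed clear glass cylinder, 28 mm diameter, flush orange cap at each end, domed glass tip (radius 9 mm) in the middle of each end face; 140 mm tip to tip, 128 mm between the flat end faces; 0.11 to 0.23 kg. Origin at its centre on its axis; x along the axis, both ends alike. Starts level in one of the rack's slots. Tips are fragile: at most 22 N on the stop.
- rack: White fixed rack, 120 (x) by 230 mm (y), origin under its centre on the table, z up. Three slots along x at y = -75, 0, 75 mm, one tube each (which is which varies), each slot two grey V-saddles 12 mm long at x = -45 and 45 mm, top edges 42 mm up. Tube axes lie 49.8 mm above the table; between the saddles it is free down to the 12 mm base. 47 mm free between tubes.
- reader: Tube reader, fixed to the table: white base plate (x from -105 to 175 mm, 130 mm wide, 18 mm high) carrying the V-bed and, at x from 90 to 170 mm, a cream detector head 84 mm high with a dark display on top. Origin on the table, z up, x towards the head; the V-bed runs along x.
- bed: Aluminium 90-degree V groove, open above, x from -60 to 60 mm. Origin on its bottom line at mid-length, 55 mm above the table; x down the 0.105 rad slope to the stop; z up, square to x. Flanks end at z = 12, y = +-16.5 mm; beside them all is lower. A seated tube's axis is at y = 0, z = 19.8 mm, its rear end overhanging the open end. Friction holds it; sliding takes 1 to 4 N.
- flank_left: The V-bed's flank on its +y side (origin and axes as the bed's).
- flank_right: The V-bed's flank on its -y side (origin and axes as the bed's).
- stop: End stop (origin, axes as the bed's): dark steel post, face at x = 66, top at z = 35 mm, 40 mm wide, with a rigid red pad, 17 mm diameter, on a screw, centred at y = 0, z = 19.8 mm. The tube's tip meets the pad's face, which looks to -x and is set anywhere from x = 40 to 58 mm, differently each time and not measured: find it by feel or sight. It holds firm when pushed.
- blue_tube: The same tube with blue caps, lying in the rack: leave alone.
- grey_tube: The same tube with grey caps, lying in the rack: leave alone.
- amber_bottle: Amber glass bottle, blue cap, 84 mm in diameter, 190 mm high, origin under its centre: leave alone.
- small_bottle: Clear bottle, orange cap, 56 mm in diameter, 110 mm high, origin under its centre: leave alone.
- beaker: Glass beaker, 70 mm in diameter, 90 mm high, origin under its centre: leave alone.
- vial: Small glass vial, white cap, 24 mm in diameter, 45 mm high, origin under its centre: leave alone.
- screwdriver: Screwdriver lying on the table at the right: leave alone.
Things that resemble listed ones, but are neither listed nor needed, are in the scene too. Leave any pink or yellow look-alike of the tube alone.

How it is judged:
By the outcome, as a careful person would: the job done as asked, in the order asked, and still so for the second after the job is handed in, with the robot touching nothing.
It also fails if it takes over 64 s, if anything falls off the work surface, if the arm or the gripper's body presses on something with over 40 N, if the wrist force passes 120 N, or if a joint passes its speed limit or range.

## Robot

A 7-joint arm with a two-finger parallel gripper is mounted at the origin on the work surface. World frame = base frame: x ahead of the robot, y to its left, z up, the work surface at z = 0. Lengths are in mm, angles in rad, forces in N, time in s.
With the tool pointing down it reaches from about 400 to 875 mm from the base axis. Payload 4.4 kg.
Tool frame: the origin (TCP) lies at the centre of the arm's flange, where the gripper is bolted on; the fingertips stand 173 mm ahead of it and the grasp point (between the pads) lies 155 mm ahead of it; z points along the fingers, y is the direction in which the jaws open and shut (so a half turn about z gives the same grasp; the last joint's range is limited). The gripper opens to 85 mm and grips with 20 to 120 N. Pads are 22 mm wide; open, the fingers measure 114 mm over their backs; the gripper's body (76 mm by 85 mm) begins 54 mm behind the grasp point. The pads swing forward as they close: fully open they stand 13 mm farther back than shut.
Start: joints at [1.197, 0.628, 0.038, 1.517, -0.027, 0.996, -0.02], TCP at [196.947, -619.457, 404.713] pointing down, gripper open.
Joint ranges: [-3.06, 3.06], [-0.37, 2.12], [-1.25, 1.32], [0.18, 2.47], [-1.1, 4.24], [0.23, 1.98], [-2.94, 2.94]. Speed limits (rad/s): [2.57, 2.57, 3.14, 3.14, 3.14, 3.14, 3.14].

## Interface

Orientations are given as [roll, pitch, yaw] about the fixed x, y, z axes, in that order (R = Rz(yaw) Ry(pitch) Rx(roll)).
In Python, from cell import * gives the robot as it stands. The module is installed in compiled form; this text tells all that it offers.
- The arm moves only by the shell command python3 -m jog 'ROWS'. ROWS is JSON, one flat list of numbers, 5 for each row, row after row: the shift along the tool's x, y, z in mm, then the turn about the tool's z in degrees, then the finger opening in mm, from 0 to 85.4. A call has 1 to 20 rows; each row is the pose to reach, as a shift and turn from the pose commanded when the call began, along the tool's axes at that moment; what a row does not reach only later rows make up. A row lasts 1/12 s, in which the tool goes at most 41.7 mm and 7.16 degrees, less where a joint would pass 70% of its speed; a pose out of reach is approached as far as the arm can. A call with a gripper value outside its range is refused whole. The fingers move at their own pace and stop on an object; the grip force is fixed at half the most. Time passes only in rows, so rows that repeat a pose let the fingers close. It gives the time, the measured TCP pose, the force and the opening at its end, in the units of the state.
- read_state(): the state, without advancing time (a new reading comes with each control period).
- get_image(name): name is "side" or "top" or "wrist"; returns (picture, depth): 384x512x3 uint8, blue, green, red; 384x512 float32, mm along the optical axis (not along the pixel's ray), 0 where there is no reading.
- camera_params(name): a dict with "K" (3x3 intrinsics, pixels), "T" (4x4, takes a point from camera to world coordinates). Camera axes: x right, y up, looking along -z (the intrinsics and any distortion apply to the point x, -y, -z); pixel columns grow to the right and rows downward; lengths in mm; the calibration is good to about 2 mm. A picture is of the moment at which its call begins: read the wrist's pose just before it. camera_params takes no time and is no camera call; for the wrist camera it gives the pose at the moment of the call.
- finish_job(): hands the job in, once; it reports no verdict.
The state is a dict: "clock": time; "qpos": joint angles; "qd": joint speeds; "tau": joint torques, N m; "eef_pos": TCP position; "tool_rot": TCP orientation; "force": force on the tool from outside, world axes, zero at the start; "torque": the same for the moment, N m; "width": finger opening in mm.
Only numpy, scipy, OpenCV 4.12 (cv2) and the standard library are available. Lean on these libraries where they do the work, as an engineer would, in place of code of your own. Each camera call takes 0.05 s, during which the arm holds its last target.

## Working session

There is one attempt and no reset: what is moved stays moved. The work goes in short steps, Python scripts to look and compute and a shell command to move; the robot and the scene stay as the last step left them, time stands still between calls to the robot, and variables do not carry over. Pictures are saved under pics/ and viewed, and the job is handed in when it is done.

```bash
mkdir -p pics; python3 - <<'E'
from cell import *
import cv2,numpy as np
s=read_state();print(s)
for n in("side","top","wrist"):
    p=camera_params(n);im,d=get_image(n)
    cv2.imwrite(f"pics/a_{n}.png",im);np.save(f"pics/a_{n}_d.npy",d);np.save(f"pics/a_{n}_i.npy",im)
    np.savez(f"pics/a_{n}_p.npz",K=p["K"],T=p["T"]);print(n,p)
E
```

```text
{'clock': 0.0, 'qpos': array([ 1.19716492,  0.6293263 ,  0.03842386,  1.51839911, -0.02699862,
        0.996302  , -0.01998423]), 'qd': array([ 0.0004764 ,  0.00178219,  0.00062348, -0.00100388,  0.00070112,
       -0.00113245,  0.00161301]), 'tau': array([-2.58227556e-04, -5.63399827e+01,  1.22619711e+00, -1.93445742e+01,
        1.10707461e-02,  1.06351831e-02, -2.65131609e-05]), 'eef_pos': array([ 196.89059145, -619.13778565,  403.79134924]), 'tool_rot': array([-3.13967538e+00,  1.55016090e-05,  3.07861885e-01]), 'force': array([-0.2592886 , -0.52939392,  0.46815473]), 'torque': array([ 0.04390584, -0.0289197 ,  0.02702778]), 'width': 85.38658868348111}
side {'K': array([[349.88120175,   0.        , 259.22303989],
       [  0.        , 349.88120175, 195.76147776],
       [  0.        ,   0.        ,   1.        ]]), 'T': array([[-9.77921885e-01,  1.31312644e-01, -1.62560071e-01,
         3.83916953e+02],
       [-2.08970780e-01, -6.14570102e-01,  7.60680486e-01,
         7.82761923e+02],
       [-1.75934378e-05,  7.77856400e-01,  6.28442058e-01,
         6.90466370e+02],
       [ 
[... 403 characters left out ...]
25143727e+01],
       [-1.04247408e-02,  7.36416863e-02,  9.97230278e-01,
         1.49163945e+03],
       [ 0.00000000e+00,  0.00000000e+00,  0.00000000e+00,
         1.00000000e+00]])}
wrist {'K': array([[330.66547611,   0.        , 253.33113283],
       [  0.        , 330.66547611, 194.88786552],
       [  0.        ,   0.        ,   1.        ]]), 'T': array([[ 3.02587136e-01,  9.05416819e-01,  2.97760657e-01,
         2.72610203e+02],
       [-9.53121074e-01,  2.87807526e-01,  9.34186602e-02,
        -5.95441189e+02],
       [-1.11493180e-03, -3.12069242e-01,  9.50058706e-01,
         3.73652076e+02],
       [ 0.00000000e+00,  0.00000000e+00,  0.00000000e+00,
         1.00000000e+00]])}
```

View pics/a_top.png

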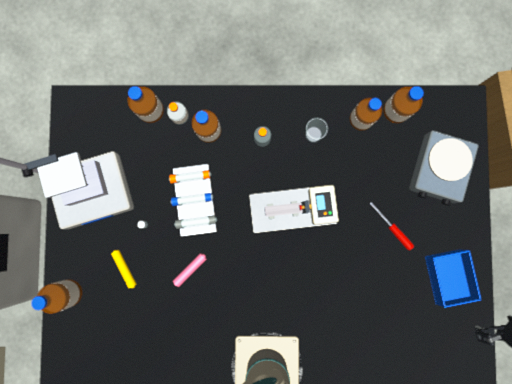

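View pics/a_side.png

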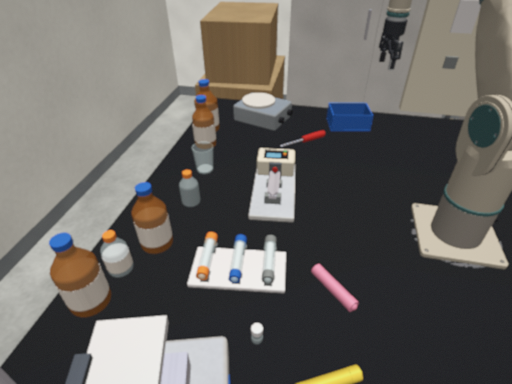

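View pics/a_wrist.png

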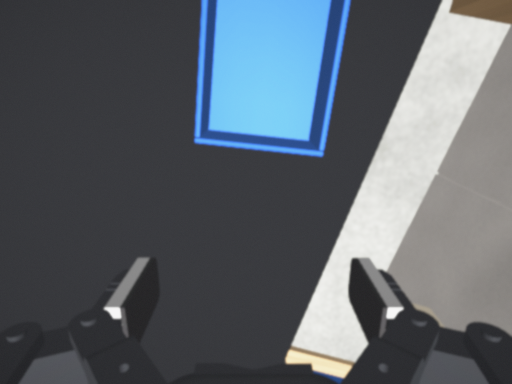

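Candidates in the top picture: the orange-capped tube at (190,176) is the one I want. Things it could be confused with are the blue tube (192,200), grey tube (195,223), pink rod (190,270), yellow rod (124,268), and the orange-capped bottles at (177,108) and (263,135). Next I'll check it in a close crop.

```bash
cat > h.py <<'E'
import numpy as np,cv2
def load(n,tag="a"):
    p=np.load(f"pics/{tag}_{n}_p.npz");return np.load(f"pics/{tag}_{n}_i.npy"),np.load(f"pics/{tag}_{n}_d.npy"),p["K"],p["T"]
def deproj(u,v,d,K,T):
    x=(u-K[0,2])/K[0,0]*d;y=(v-K[1,2])/K[1,1]*d
    P=np.stack([x,-y,-d,np.ones_like(d)],-1);return (P@T.T)[...,:3]
def cloud(n,tag="a"):
    im,d,K,T=load(n,tag);v,u=np.mgrid[:384,:512];return im,d,deproj(u,v,d.astype(float),K,T)
def rayz(u,v,z,K,T):
    r=T[:3,:3]@np.array([(u-K[0,2])/K[0,0],-(v-K[1,2])/K[1,1],-1.]);return T[:3,3]+r*(z-T[2,3])/r[2]
def proj(P,K,T):
    q=np.linalg.inv(T)@np.r_[P,1];return K[0,0]*q[0]/-q[2]+K[0,2],K[1,1]*-q[1]/-q[2]+K[1,2]
E
python3 - <<'E'
from h import *
im,d,P=cloud("top");_,_,K,T=load("top")
c=cv2.resize(im[155:245,160:350],None,fx=4.2,fy=4.2,interpolation=cv2.INTER_CUBIC);cv2.imwrite("pics/b_top.png",c)
im2,_,P2=cloud("side")
cv2.imwrite("pics/b_side.png",cv2.resize(im2[140:300,180:310],None,fx=3.7,fy=3.7,interpolation=cv2.INTER_CUBIC))
for nm,(I,Q) in {"top":(im,P),"side":(im2,P2)}.items():
    hsv=cv2.cvtColor(I,cv2.COLOR_BGR2HSV)
    m=(hsv[...,0]>5)&(hsv[...,0]<22)&(hsv[...,1]>150)&(hsv[...,2]>150)
    n,l,st,ce=cv2.connectedComponentsWithStats(m.astype(np.uint8))
    for i in range(1,n):
        if st[i,4]>8: print(nm,ce[i].round(1),st[i,4],np.median(Q[l==i],0).round(1))
# white rack / reader outlines in top
w=(im.min(2)>150)
for nm,(x0,x1,y0,y1) in dict(rack=(165,222,158,242),reader=(240,345,178,238)).items():
    mm=np.zeros_like(w);mm[y0:y1,x0:x1]=w[y0:y1,x0:x1]
    pts=np.argwhere(mm)[:,::-1].astype(np.float32);r=cv2.minAreaRect(pts);b=cv2.boxPoints(r)
    z=12 if nm=="rack" else 18
    print(nm,r,[rayz(*q,z,K,T).round(1)[:2] for q in b])
E
```

```text
top [143.5 103.4] 288 [837.7 379.6 141.7]
top [407.3 106. ] 214 [ 833.  -431.5  142.4]
top [172.3 106.6] 22 [836.3 304.4 116.9]
top [368.9 115. ] 168 [ 806.9 -314.2  134.2]
top [206.3 125.9] 249 [769.1 184.  133.9]
top [260.8 132.9] 14 [752.5  21.7 108.6]
top [206.1 174.1] 32 [629.1 196.9  58.9]
top [171.9 178.2] 40 [618.2 308.6  59.8]
top [302.2 207. ] 10 [ 523.5 -114.    68.7]
top [324.8 213. ] 9 [ 503.9 -184.2   82.9]
top [ 56.2 302.5] 203 [229.9 631.9 148. ]
side [202. 116.] 32 [ 820.8 -290.2  131.8]
side [186.2 172.8] 65 [761.5  21.2 109.8]
side [148.2 213.2] 194 [773.6 227.7 130.9]
side [108.6 235.4] 107 [837.4 304.6 120.5]
side [211.4 234.9] 61 [629.9 199.9  63.1]
side [ 68.5 271.4] 339 [843.8 428.3 140.3]
side [202.8 270.9] 75 [613.7 312.8  63.1]
rack ((192.1397705078125, 199.93557739257812), (68.73967742919922, 40.43942642211914), 82.61395263671875) [array([655.1, 332.9]), array([673. , 197.6]), array([443.9, 165.5]), array([426.1, 299.2])]
reader ((293.55596923828125, 208.36502075195312), (39.2303466796875, 85.89798736572266), 83.48019409179688) [array([569.7,  59. ]), array([ 603.1, -225.8]), array([ 473.3, -239.3]), array([440. ,  43.7])]
```

View pics/b_top.png

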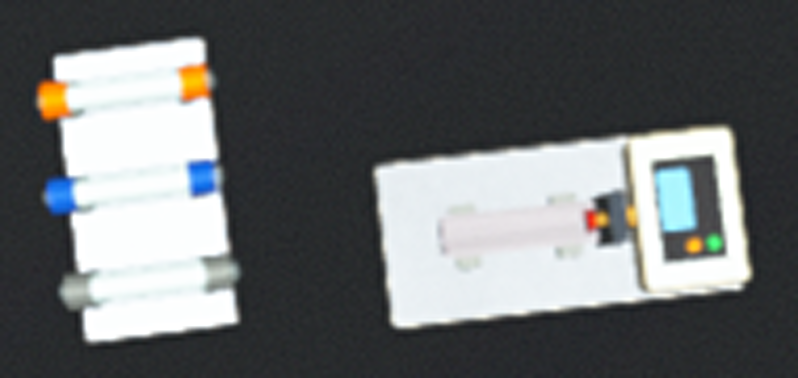

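View pics/b_side.png

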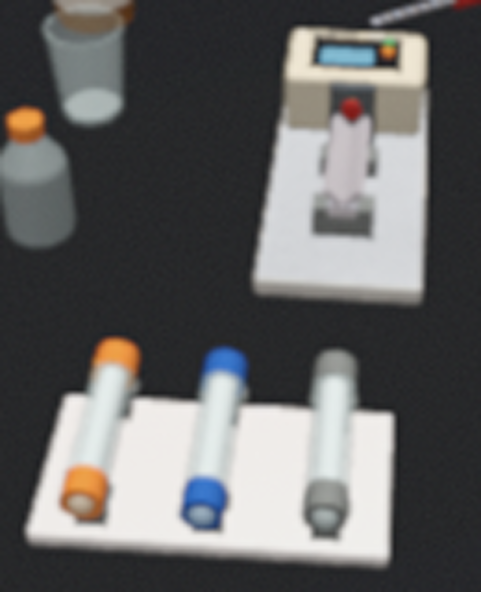

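The crop shows the orange caps in the rack's outermost slot, with clear glass between them, so the choice holds. The pink and yellow rods lie on the table, not in the rack. The V-bed is at crop (515,230) and the red pad at (592,220). Next I'll take a closer look with the wrist camera.

```bash
cat >> h.py <<'E'
from scipy.spatial.transform import Rotation as Ro
def tool(tgt,yawdeg):
    """shift in tool axes + turn deg for the commanded pose ~ measured pose"""
    from cell import read_state
    s=read_state();R=Ro.from_euler("xyz",s["tool_rot"]).as_matrix()
    sh=R.T@(np.array(tgt)-s["eef_pos"])
    yaw=np.degrees(s["tool_rot"][2]);t=-(yawdeg-yaw);t=(t+180)%360-180
    print("shift",sh.round(1),"turn",t.round(2),"| at",s["eef_pos"].round(1),"yaw",yaw.round(2),"F",s["force"].round(1),"w",round(s["width"],1),"t",round(s["clock"],2));return sh
def snap(n,tag):
    from cell import get_image,camera_params
    p=camera_params(n);im,d=get_image(n)
    cv2.imwrite(f"pics/{tag}_{n}.png",im);np.save(f"pics/{tag}_{n}_d.npy",d);np.save(f"pics/{tag}_{n}_i.npy",im)
    np.savez(f"pics/{tag}_{n}_p.npz",K=p["K"],T=p["T"])
E
python3 -c "
from h import *
tool([518,-50,340],96.5)
tool([518,-50,340],-83.5)"
```

```text
shift [ 478.5 -445.1   64.6] turn -78.87 | at [ 196.9 -619.3  404. ] yaw 17.63 F [0.  0.6 0.3] w 85.4 t 0.15
shift [ 478.5 -445.1   64.6] turn 101.13 | at [ 196.9 -619.3  404. ] yaw 17.63 F [0.  0.6 0.3] w 85.4 t 0.15
```

```bash
python3 -m jog '[15,-14,2,-3,85,45,-42,6,-8,85,85,-79,12,-14,80,125,-116,17,-21,70,165,-153,22,-28,60,205,-190,28,-35,60,245,-228,33,-42,60,285,-265,39,-49,60,325,-302,44,-56,60,365,-339,49,-63,60,405,-377,55,-70,60,440,-409,59,-75,60,465,-432,63,-78,60,478,-445,65,-79,60,478,-445,65,-79,60,478,-445,65,-79,60,478,-445,65,-79,60]' ; python3 - <<'E'
from h import *
tool([518,-50,340],96.5);snap("wrist","c");tool([623,240,340],95.6)
E
```

```text
clock: 1.57
eef_pos: [520.3, -43.4, 339.6]
tool_rot: [3.138, -0.004, 1.695]
force: [1.2, -0.2, 0.4]
width: 60.1
shift [-6.2 -3.1 -0.4] turn 0.63 | at [520.3 -43.4 339.6] yaw 97.13 F [ 1.2 -0.2  0.4] w 60.1 t 1.57
shift [268.9 137.5   1. ] turn 1.56 | at [520.1 -43.9 339.5] yaw 97.16 F [0.5 0.7 0.6] w 60.0 t 1.62
```

View pics/c_wrist.png

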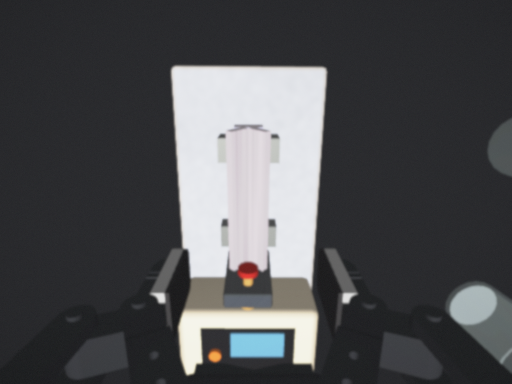

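The wrist view shows the white plate's rear corners at (173,67) and (326,67), the V from (228,130) to (268,268), and the red pad at (248,270). I'll measure these.

```bash
python3 - <<'E'
from h import *
im,d,P=cloud("wrist","c");_,_,K,T=load("wrist","c")
cv2.imwrite("pics/c2.png",cv2.resize(im[110:300,190:310],None,fx=3.1*1.0,fy=3.1,interpolation=cv2.INTER_CUBIC))
# plate edges at z=18
g=im.astype(int).min(2)
rows=[]
for v in range(80,240,10):
    r=g[v]; L=[u for u in range(150,230) if r[u]>110][0]; R=[u for u in range(345,270,-1) if r[u]>110][0]
    a=rayz(L-.5,v,18,K,T);b=rayz(R+.5,v,18,K,T);rows.append(np.r_[a[:2],b[:2]])
rows=np.array(rows)
for k in(0,2):
    q=rows[:,k:k+2];c=q.mean(0);_,s,V=np.linalg.svd(q-c);print("edge",c.round(1),np.degrees(np.arctan2(V[0,1],V[0,0])).round(2))
print("width",np.linalg.norm(rows[:,:2].mean(0)-rows[:,2:].mean(0)))
rear=[]
for u in range(190,315,10):
    v=[v for v in range(50,90) if g[v,u]>110][0];rear.append(rayz(u,v-.5,18,K,T)[:2])
rear=np.array(rear);c=rear.mean(0);_,_,V=np.linalg.svd(rear-c);print("rear",c.round(1),np.degrees(np.arctan2(V[0,1],V[0,0])).round(2))
print("z plate median",np.median(P[90:250,185:215,2]))
# V cloud
m=np.zeros(g.shape,bool);m[120:285,222:276]=1;m&=(P[...,2]>40)&(P[...,2]<90)&(g>90)
Q=P[m];np.save("pics/V.npy",Q);print(len(Q),Q.min(0),Q.max(0))
hsv=cv2.cvtColor(im,cv2.COLOR_BGR2HSV);r=((hsv[...,0]<6)|(hsv[...,0]>174))&(hsv[...,1]>150)&(hsv[...,2]>60);v,u=np.where(r);k=(v>240)&(v<300)
print("red px",u[k].min(),u[k].max(),v[k].min(),v[k].max(),P[v[k],u[k]].round(1)[::6])
E
```

```text
edge [449.7 -31.3] -83.26
edge [578.4 -15.3] -83.26
width 129.62681908641042
rear [506.2  52.7] 7.12
z plate median 18.466918230030814
6232 [ 490.86310285 -121.88135985   40.08889826] [545.26848735  10.18057574  74.94313843]
red px 238 257 264 278 [[ 520.3 -103.2   66.7]
 [ 525.2 -102.1   67.4]
 [ 521.2 -103.    68.4]
 [ 526.1 -102.8   67.8]
 [ 518.8 -103.5   69.6]
 [ 523.8 -104.    67.7]
 [ 528.6 -102.9   68.6]
 [ 520.6 -104.6   69. ]
 [ 525.4 -103.2   70.4]
 [ 517.3 -105.    70.6]
 [ 522.1 -103.3   72.4]
 [ 527.  -103.1   71.8]
 [ 518.2 -104.9   72.2]
 [ 523.  -104.3   72.1]
 [ 527.9 -103.7   72.2]
 [ 518.2 -104.2   74.8]
 [ 523.  -104.    74.2]
 [ 527.9 -103.8   73.6]
 [ 517.5 -104.6   75.8]
 [ 522.3 -104.    75.9]
 [ 527.1 -103.9   75.1]
 [ 516.1 -107.7   72.5]
 [ 520.7 -104.8   76.4]
 [ 525.4 -103.6   77.5]
 [ 530.4 -104.5   75. ]
 [ 519.2 -105.4   77.2]
 [ 523.9 -104.4   77.8]
 [ 528.8 -104.5   76.8]
 [ 517.8 -107.7   75.2]
 [ 522.4 -104.7   79.2]
 [ 527.3 -105.2   77.4]
 [ 517.1 -109.6   73.8]
 [ 521.8 -106.5   77.9]
 [ 526.6 -106.1   77.7]
 [ 518.  -109.1   75.9]
 [ 522.7 -107.2   78.1]
 [ 527.5 -107.3   77. ]
 [ 519.7 -109.4   76.6]
 [ 524.3 -107.7   78.4]
 [ 530.6 -117.9   61. ]]
```

View pics/c2.png

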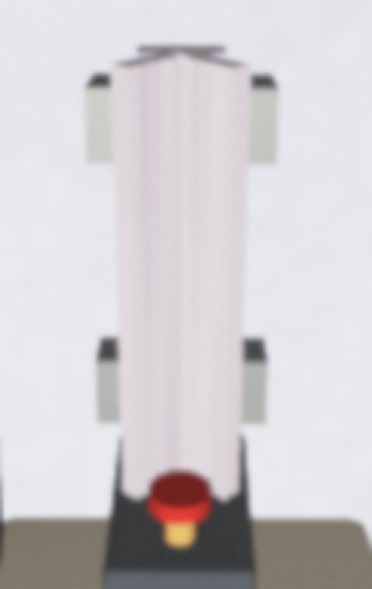

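```bash
python3 - <<'E'
from h import *
from scipy.optimize import least_squares
im,d,P=cloud("wrist","c");_,_,K,T=load("wrist","c")
Q=np.load("pics/V.npy")
yaw=np.radians(-83.15);u=np.array([np.cos(yaw),np.sin(yaw)]);n=np.array([-u[1],u[0]])
o=np.array([518,-51.6])
a=(Q[:,:2]-o)@u;b=(Q[:,:2]-o)@n;z=Q[:,2]
k=(a>-50)&(a<45)&(abs(b)<15)
def f(p): return z[k]-(p[0]+p[1]*a[k]+np.abs(b[k]-p[2]-p[3]*a[k]))
r=least_squares(f,[60,-.1,0,0],loss="soft_l1");print(r.x,np.std(r.fun))
for s in np.arange(-75,75,6):
    kk=(abs(a-s)<3);print(s,kk.sum(),b[kk].min().round(1) if kk.any() else"",b[kk].max().round(1) if kk.any() else"", end=' | ')
# hypothesis bed offset along reader x; project key pts
print()
for x0 in(0,5,10):
  R=Ro.from_euler("zy",[np.degrees(yaw),np.degrees(0.105)],degrees=True).as_matrix()
  bo=np.array([*(o+x0*u+ r.x[2]*n),55.])
  for pt in([-60,16.5,12],[-60,-16.5,12],[-60,0,0],[60,16.5,12],[60,-16.5,12],[66,20,35],[66,-20,35],[40,0,28.3],[46,0,28.3],[50,0,28.3]):
    print(x0,pt,np.round(proj(bo+R@np.array(pt),K,T),1))
E
```

```text
[ 5.52843398e+01 -1.05281921e-01 -5.12086577e-01 -1.77474375e-03] 1.5710359147917412
-75 0   | -69 0   | -63 88 -11.4 10.2 | -57 405 -16.3 15.4 | -51 396 -21.3 21.0 | -45 415 -21.4 20.9 | -39 414 -21.5 21.0 | -33 404 -21.7 21.1 | -27 323 -16.5 15.5 | -21 311 -16.6 15.6 | -15 311 -16.8 15.7 | -9 289 -16.2 15.2 | -3 281 -16.3 15.3 | 3 274 -16.5 15.4 | 9 278 -16.6 15.6 | 15 272 -16.8 15.7 | 21 248 -16.8 15.0 | 27 242 -16.2 15.1 | 33 243 -16.4 15.3 | 39 240 -16.6 15.4 | 45 230 -16.7 15.5 | 51 276 -16.9 15.6 | 57 147 -16.9 14.9 | 63 93 -20.0 18.4 | 69 52 -20.6 19.3 | 
0 [-60, 16.5, 12] [272.3 127.9]
0 [-60, -16.5, 12] [226.8 128.3]
0 [-60, 0, 0] [248.1 126. ]
0 [60, 16.5, 12] [268.9 271.8]
0 [60, -16.5, 12] [229.8 274. ]
0 [66, 20, 35] [277.7 294. ]
0 [66, -20, 35] [226.6 297.2]
0 [40, 0, 28.3] [251.6 261.7]
0 [46, 0, 28.3] [251.5 268.5]
0 [50, 0, 28.3] [251.5 273. ]
5 [-60, 16.5, 12] [272.1 134.8]
5 [-60, -16.5, 12] [226.9 135.3]
5 [-60, 0, 0] [248.1 132.7]
5 [60, 16.5, 12] [268.8 277. ]
5 [60, -16.5, 12] [229.9 279.2]
5 [66, 20, 35] [277.5 299.4]
5 [66, -20, 35] [226.7 302.7]
5 [40, 0, 28.3] [251.5 267.5]
5 [46, 0, 28.3] [251.5 274.2]
5 [50, 0, 28.3] [251.5 278.6]
10 [-60, 16.5, 12] [272.  141.6]
10 [-60, -16.5, 12] [227.1 142.2]
10 [-60, 0, 0] [248.1 139.3]
10 [60, 16.5, 12] [268.7 282.1]
10 [60, -16.5, 12] [230.  284.4]
10 [66, 20, 35] [277.3 304.8]
10 [66, -20, 35] [226.9 308.1]
10 [40, 0, 28.3] [251.5 273.1]
10 [46, 0, 28.3] [251.5 279.7]
10 [50, 0, 28.3] [251.5 284.1]
```

The bed fits the description: slope 0.105, bottom line 55 mm up, width 33 mm. Its origin is about (517.7, -53.7), yaw -83.25°, and the pad face is at bed x ≈ 48. Next I'll look above the orange tube.

```bash
python3 -m jog '[10,5,0,0,60,40,20,0,0,60,78,40,0,0.5,60,116,60,0,1,60,154,80,0,1.5,60,192,100,0,1.5,60,230,119,0,1.5,60,265,133,0,1.5,60,282,139,0,1.5,60,282,139,0,1.5,60,282,139,0,1.5,60,282,139,0,1.5,60]' ; python3 - <<'E'
from h import *
tool([518,-50,340],96.5);snap("wrist","d");tool([623,253,340],95.6)
E
```

```text
clock: 2.62
eef_pos: [623.3, 243.3, 339.3]
tool_rot: [-3.14, 0.003, 1.658]
force: [-0.5, -1.0, 0.2]
width: 59.9
shift [-2.830e+02 -1.305e+02  2.000e-01] turn -1.5 | at [623.3 243.3 339.3] yaw 95.0 F [-0.5 -1.   0.2] w 59.9 t 2.62
shift [10.2  0.4 -0.5] turn -0.65 | at [623.5 242.8 339.5] yaw 94.95 F [ 0.2 -0.6 -0.1] w 59.9 t 2.67
```

View pics/d_wrist.png

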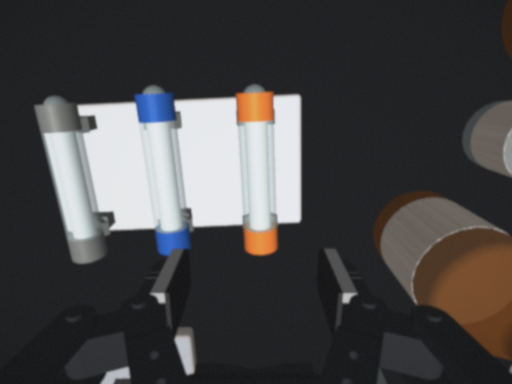

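The wrist view shows the orange tube upright in the picture from cap (255,107) to cap (261,240), with blue beside it at (165,170) and grey at (70,180). I'll measure the tube axis and ends.

```bash
python3 - <<'E'
from h import *
im,d,P=cloud("wrist","d");_,_,K,T=load("wrist","d")
hsv=cv2.cvtColor(im,cv2.COLOR_BGR2HSV)
m=(hsv[...,0]>3)&(hsv[...,0]<24)&(hsv[...,1]>140)&(hsv[...,2]>90);m[:,:225]=0;m[:,290:]=0
n,l,st,ce=cv2.connectedComponentsWithStats(m.astype(np.uint8));C=[]
for i in range(1,n):
    if st[i,4]<100: continue
    print(ce[i].round(1),st[i])
    x,y,w,h,_=st[i]
    # width edges -> axis at z: silhouettes of horizontal cylinder; mid ray at axis height
    Q=P[l==i];k=(Q[:,2]>40)&(Q[:,2]<75);Q=Q[k];print(" zmax",np.percentile(Q[:,2],[50,90]).round(1),"mean",Q.mean(0).round(1), "y range",np.percentile(Q[:,1],[1,99]).round(1))
    mids=[]
    for v in range(y+5,y+h-4):
        uu=np.where(l[v]==i)[0];mids.append([uu.mean(),v])
    mids=np.array(mids);p=rayz(*mids.mean(0),51,K,T);C.append(p);print(" axis pt",p.round(1))
a=C[0]-C[1];print("yaw",np.degrees(np.arctan2(a[1],a[0])))
# cylinder top surface fit whole tube points
k=(P[...,2]>56)&(P[...,2]<70);k[:,:228]=0;k[:,285:]=0;k[:80]=0;k[255:]=0
print(P[k].mean(0),k.sum())
g=(P[...,2]>45)&(P[...,2]<75);g[:,:228]=0;g[:,285:]=0;g[:80]=0;g[262:]=0
Q=P[g];c=Q[:,:2].mean(0);_,_,V=np.linalg.svd(Q[:,:2]-c,full_matrices=False);t=(Q[:,:2]-c)@V[0];print("pca",c,np.degrees(np.arctan2(*V[0][::-1])),np.percentile(t,[0.3,99.7]),"mid",c+V[0]*np.percentile(t,[.3,99.7]).mean())
# rack edges z=12: right edge col ~300
w=im.min(2)>110
e=[]
for v in range(110,215,8):
    u=[u for u in range(330,280,-1) if w[v,u]][0];e.append(rayz(u+.5,v,12,K,T)[:2])
e=np.array(e);c=e.mean(0);_,_,V=np.linalg.svd(e-c);print("rack +y edge",c,np.degrees(np.arctan2(*V[0][::-1])))
E
```

```text
[254.6 106.1] [235  91  39  30 973]
 zmax [62.8 64.6] mean [617.6 308.1  62. ] y range [297.9 318.5]
 axis pt [617.7 307.6  51. ]
[260.5 242.4] [243 228  35  28 772]
 zmax [62.7 64.5] mean [632.2 200.6  61.6] y range [190.3 210.8]
 axis pt [632.8 195.   51. ]
yaw 97.6378780154357
[624.21816475 260.12214175  62.00343182] 5258
pca [624.11712239 260.8698062 ] -82.32618687017917 [-62.04201062  70.0635004 ] mid [624.65269017 256.8949802 ]
rack +y edge [664.56553027 258.65094488] -82.05129189500896
```

```bash
python3 -c "
from h import *
tool([621.6,278,250],97.7)"; python3 -m jog '[15,3,30,-1,60,30,4,60,-2.5,60,35.3,4.9,89,-2.7,60,35.3,4.9,89,-2.7,60,35.3,4.9,89,-2.7,60,35.3,4.9,89,-2.7,60,35.3,4.9,89,-2.7,60]'; python3 -c "
from h import *
tool([621.6,278,211.9],97.7)"
```

```text
shift [35.4  1.2 89.4] turn -2.75 | at [623.5 242.8 339.5] yaw 94.95 F [ 0.2 -0.6 -0.1] w 59.9 t 2.67
clock: 3.25
eef_pos: [626.2, 279.9, 253.2]
tool_rot: [3.138, -0.0, 1.705]
force: [0.4, -0.2, -0.3]
width: 60.1
shift [-1.3 -5.  41.3] turn -0.01 | at [626.2 279.9 253.2] yaw 97.69 F [ 0.4 -0.2 -0.3] w 60.1 t 3.25
```

```bash
python3 -m jog '[-1.3,-5,15,0,60,-1.3,-5,20,0,60,-1.3,-5,20,0,60,-1.3,-5,20,0,60,-1.3,-5,20,0,60]'; python3 -c "
from h import *
tool([621.6,278,211.9],97.7);snap('wrist','e');tool([621.6,278,211.9],97.7)"
```

```text
clock: 3.67
eef_pos: [620.7, 279.3, 231.8]
tool_rot: [3.14, -0.0, 1.707]
force: [0.6, 0.8, -0.2]
width: 60.2
shift [-1.4  0.7 19.9] turn 0.11 | at [620.7 279.3 231.8] yaw 97.81 F [ 0.6  0.8 -0.2] w 60.2 t 3.67
shift [-1.5  0.7 19.8] turn 0.12 | at [620.6 279.3 231.7] yaw 97.82 F [ 0.1 -0.1  0.3] w 60.0 t 3.72
```

View pics/e_wrist.png

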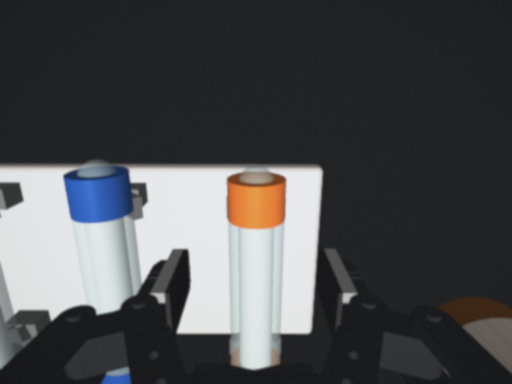

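The tube is at column 257 and the fingers straddle it symmetrically (inner edges at 187 and 322). I'll descend and grip.

```bash
python3 -m jog '[-1.5,0.7,8,0,60,-1.5,0.7,16,0,60,-1.5,0.7,20,0,60,-1.5,0.7,20,0,60,-1.5,0.7,20,0,50,-1.5,0.7,20,0,40,-1.5,0.7,20,0,34,-1.5,0.7,20,0,28,-1.5,0.7,20,0,20,-1.5,0.7,20,0,20,-1.5,0.7,20,0,20,-1.5,0.7,20,0,20]'; python3 -c "
from h import *
tool([621.6,278,211.9],97.7);snap('wrist','f')"
```

```text
clock: 4.72
eef_pos: [621.9, 278.0, 211.6]
tool_rot: [3.139, -0.001, 1.707]
force: [3.5, 0.8, 4.1]
width: 25.8
shift [-0.  -0.3 -0.3] turn 0.13 | at [621.9 278.  211.6] yaw 97.83 F [3.5 0.8 4.1] w 25.8 t 4.72
```

View pics/f_wrist.png

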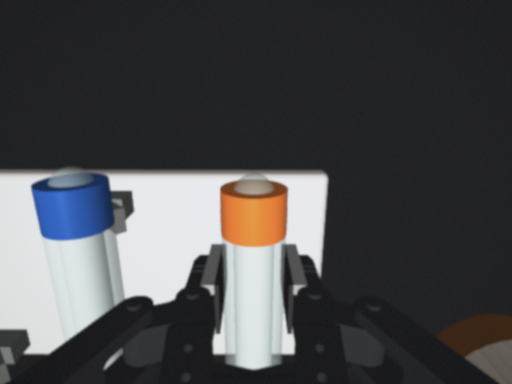

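The grip reads 25.8 mm, a little under 28. A slow test lift comes first, then I'll recheck.

```bash
python3 -m jog '[0,0,-1,0,18,0,0,-3,0,18,0,0,-6,0,18,0,0,-12,0,18,0,0,-20,0,18,0,0,-25,0,18,0,0,-25,0,18,0,0,-25,0,18,0,0,-25,0,18]'; python3 -c "
from h import *
tool([621.6,278,211.9],97.7);snap('wrist','g');snap('side','g')
im=cv2.imread('pics/g_side.png');cv2.imwrite('pics/g2.png',cv2.resize(im[150:310,150:320],None,fx=3.5,fy=3.5,interpolation=2))"
```

```text
clock: 5.52
eef_pos: [620.8, 277.7, 235.7]
tool_rot: [-3.141, 0.0, 1.707]
force: [-0.4, -0.1, -1.5]
width: 26.0
shift [ 0.2  0.8 23.8] turn 0.13 | at [620.8 277.7 235.7] yaw 97.83 F [-0.4 -0.1 -1.5] w 26.0 t 5.52
```

View pics/g_wrist.png

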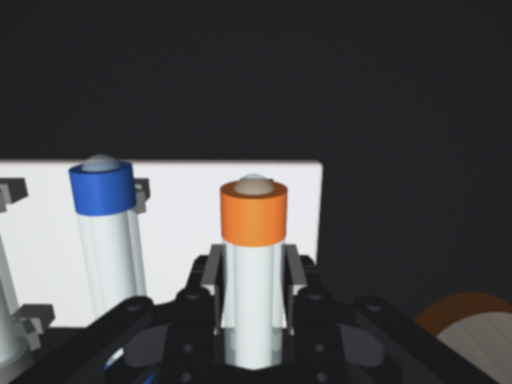

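View pics/g2.png

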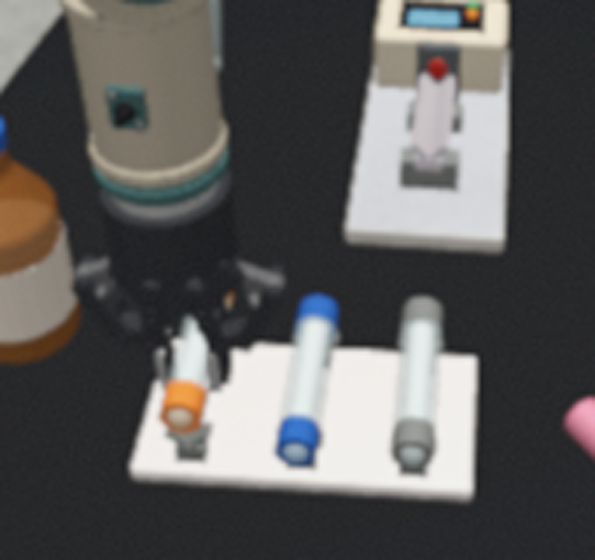

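The lift is clean: the saddle shows below the raised tube, which looks unchanged in the grip, and the weight is about 1.5 N. Now I'll carry it above the bed.

```bash
python3 -c "
from h import *
tool([509.3,17.5,300],96.9)"; python3 -m jog '[0,0,-20,0,18,-5,-5,-45,0,18,-30,-14,-60,0,18,-65,-32,-64,0,18,-100,-50,-64,0,18,-135,-68,-64,0,18,-170,-86,-64,0,18,-205,-104,-64,0.5,18,-232,-124,-64,1,18,-239,-142,-64,1,18,-242.5,-145,-64,1,18,-242.5,-145,-64,1,18,-242.5,-145,-64,1,18,-242.5,-145,-64,1,18]'; python3 -c "
from h import *
tool([509.3,17.5,300],96.9)"
```

```text
shift [-242.6 -146.   -64.4] turn 0.93 | at [620.8 277.7 235.4] yaw 97.83 F [ 0.3 -0.1 -2.6] w 26.2 t 5.62
clock: 6.78
eef_pos: [511.5, 19.2, 299.9]
tool_rot: [3.14, -0.001, 1.692]
force: [-0.1, 0.3, -2.2]
width: 26.1
shift [-1.4 -2.4 -0.1] turn 0.03 | at [511.5  19.2 299.9] yaw 96.93 F [-0.1  0.3 -2.2] w 26.1 t 6.78
```

```bash
python3 -m jog '[-1.4,-2.2,15,0,18,-1.4,-2.2,30,0,18,-1.4,-2.2,40,0,18,-1.4,-2.2,40,0,18,-1.4,-2.2,40,0,18,-1.4,-2.2,40,0,18]'; python3 - <<'E'
from h import *
tool([509.3,17.5,243.3],96.9);snap('wrist','i');snap('side','i');snap('top','i')
im=cv2.imread('pics/i_side.png');cv2.imwrite('pics/i2.png',cv2.resize(im[110:250,210:330],None,fx=4.5,fy=4.2,interpolation=2))
E
```

```text
clock: 7.28
eef_pos: [508.9, 16.8, 260.1]
tool_rot: [3.141, -0.0, 1.691]
force: [0.6, -0.6, -2.6]
width: 26.3
shift [ 0.6  0.4 16.8] turn -0.01 | at [508.9  16.8 260.1] yaw 96.89 F [ 0.6 -0.6 -2.6] w 26.3 t 7.28
```

View pics/i_wrist.png

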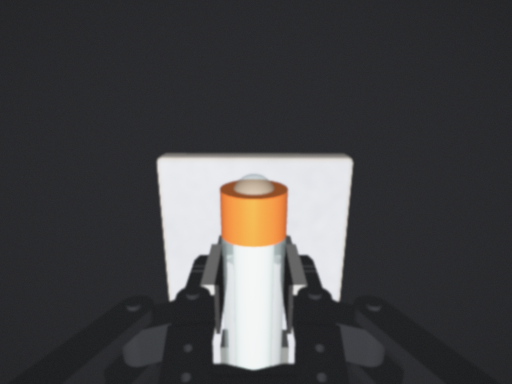

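View pics/i2.png

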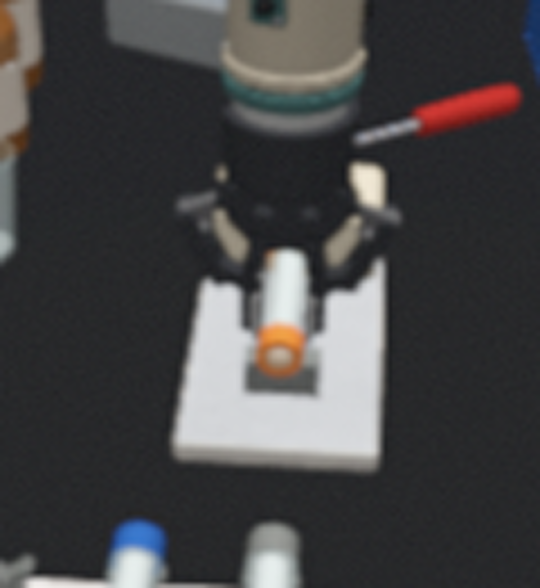

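Tube and plate are centred on each other (tube at column 254, plate edges at 159 and 351). I'll lower it gently to contact.

```bash
python3 -m jog '[0,0,4,0,18,0,0,8,0,18,0,0,11,0,18,0,0,13,0,18,0,0,14,0,18,0,0,14.5,0,18,0,0,15,0,18,0,0,15,0,18]'; python3 -m jog '[0,0,0.3,0,18,0,0,0.6,0,18,0,0,0.9,0,18,0,0,1.2,0,18,0,0,1.2,0,18]'; python3 -c "
from h import *
tool([509.3,17.5,243.3],96.9)"
```

```text
clock: 8.1
eef_pos: [508.4, 16.2, 244.7]
tool_rot: [3.142, -0.0, 1.69]
force: [0.7, -0.3, -2.6]
width: 26.2
clock: 8.52
eef_pos: [508.7, 16.3, 243.7]
tool_rot: [3.141, -0.0, 1.69]
force: [0.9, 0.1, -0.5]
width: 25.8
shift [1.1 0.7 0.4] turn -0.06 | at [508.7  16.3 243.7] yaw 96.84 F [ 0.9  0.1 -0.5] w 25.8 t 8.52
```

The force changed from -2.6 to -0.5 N, so the rear of the V is carrying weight, at the predicted height. I'll loosen gradually.

```bash
python3 -m jog '[0,0,0.3,0,18,0,0,0.3,0,27,0,0,0.3,0,28,0,0,0.3,0,29,0,0,0.3,0,30,0,0,0.3,0,31,0,0,0.3,0,32,0,0,0.3,0,33,0,0,0.3,0,34,0,0,0.3,0,35,0,0,0.3,0,36,0,0,0.3,0,37]'; python3 - <<'E'
from h import *
snap('wrist','k');snap('side','k')
im=cv2.imread('pics/k_side.png');cv2.imwrite('pics/k2.png',cv2.resize(im[110:250,210:330],None,fx=4.5,fy=4.2,interpolation=2))
E
```

```text
clock: 9.52
eef_pos: [508.4, 16.2, 243.2]
tool_rot: [-3.142, -0.0, 1.69]
force: [-0.4, 0.1, -0.0]
width: 37.3
```

View pics/k_wrist.png

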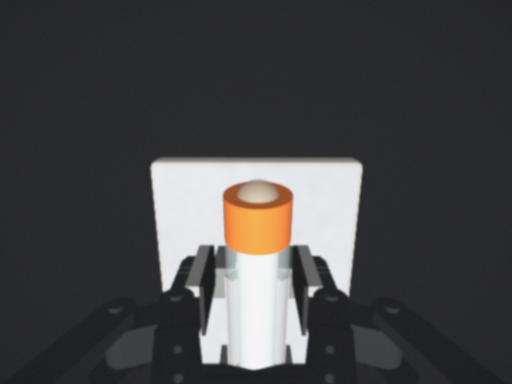

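View pics/k2.png

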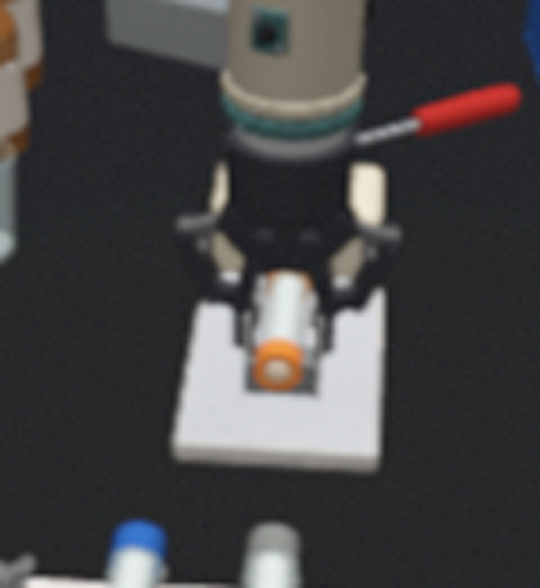

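The tube has settled into the V, with its cap at (258,220) between the open fingers. I'll rise straight up and look.

```bash
python3 -m jog '[0,0,-3,0,42,0,0,-10,0,46,0,0,-30,0,46,0,0,-60,0,46,5,0,-90,0,46,20,0,-100,0,46,20,0,-100,0,46,20,0,-100,0,46,20,0,-100,0,46]'; python3 - <<'E'
from h import *
tool([500,50,300],96.8);snap('wrist','l');snap('side','l')
im=cv2.imread('pics/l_side.png');cv2.imwrite('pics/l2.png',cv2.resize(im[110:250,210:330],None,fx=4.5,fy=4.2,interpolation=2))
E
```

```text
clock: 10.37
eef_pos: [505.4, 35.7, 342.2]
tool_rot: [-3.139, 0.001, 1.69]
force: [-0.1, -0.7, -0.5]
width: 45.8
shift [14.9 -3.6 42.2] turn 0.06 | at [505.4  35.7 342.2] yaw 96.86 F [-0.1 -0.7 -0.5] w 45.8 t 10.37
```

View pics/l_wrist.png

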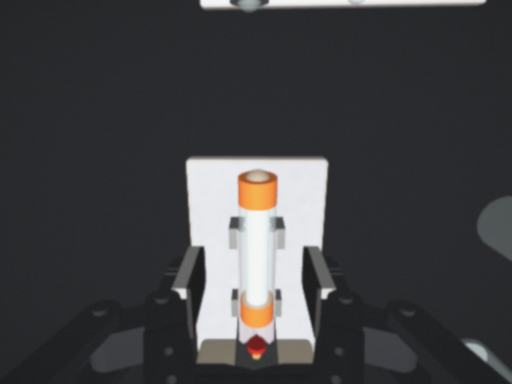

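View pics/l2.png

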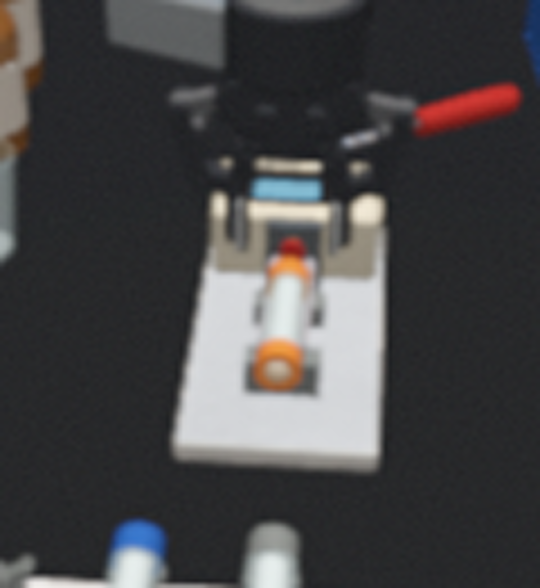

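The tube lies in line with the V, its rear cap at (258,187), front cap at (257,312) and the pad at (257,345), with a visible gap. I'll measure the tube's position and the gap.

```bash
python3 - <<'E'
from h import *
im,d,P=cloud("wrist","l");_,_,K,T=load("wrist","l")
yaw=-83.25;R=Ro.from_euler("ZY",[yaw,np.degrees(.105)],degrees=True).as_matrix();bo=np.array([517.7,-53.7,55.2])
B=(P-bo)@R
hsv=cv2.cvtColor(im,cv2.COLOR_BGR2HSV)
m=(hsv[...,0]>3)&(hsv[...,0]<24)&(hsv[...,1]>140)&(hsv[...,2]>90);m[:160]=0;m[335:]=0;m[:,:225]=0;m[:,290:]=0
n,l,st,ce=cv2.connectedComponentsWithStats(m.astype(np.uint8))
for i in range(1,n):
    if st[i,4]>60:
        Q=B[l==i];k=(Q[:,2]>15)&(Q[:,2]<40);Q=Q[k];print(st[i],Q.mean(0).round(1),np.percentile(Q[:,0],[2,98]).round(1),"top z",np.percentile(Q[:,2],95).round(1),"y",np.percentile(Q[:,1],[2,98]).round(1))
r=((hsv[...,0]<4)|(hsv[...,0]>172))&(hsv[...,1]>120);r[:330]=0;r[365:]=0;r[:,:240]=0;r[:,275:]=0
Q=B[r];v,u=np.where(r);print("pad px",u.min(),u.max(),v.min(),v.max(),"bed x pct",np.percentile(Q[:,0],[5,25,50,75]).round(1),"z",np.percentile(Q[:,2],[5,95]).round(1))
w=proj(bo+R@np.array([-120-11,0,19.8]),K,T);print(w)
print("push ray: rear tip at xc-70; world for bed pts")
for x in(-130,-120,-90):print(x,(bo+R@np.array([x,0,19.8])).round(1))
E
```

```text
[ 239  174   37   36 1073] [-103.9   -0.4   30.9] [-112.4  -93.4] top z 34.3 y [-12.9  12. ]
[241 304  32  23 526] [ 5.5 -0.3 31.8] [-3.4 14.4] top z 34.6 y [-13.  12.]
pad px 247 265 336 353 bed x pct [47.5 48.1 48.6 49.5] z [15.1 28.4]
(np.float64(257.69965233861336), np.float64(150.30297222867716))
push ray: rear tip at xc-70; world for bed pts
-130 [502.7  72.6  88.5]
-120 [503.9  62.8  87.5]
-90 [507.4  33.1  84.3]
```

The tube is seated (axis z ≈ 20, y ≈ -0.4), with its front tip at x ≈ 20.5. The pad is at ≈ 48, so the gap is about 27 mm. Next I'll close the fingers and go behind the rear tip to push it.

```bash
python3 -c "
from h import *
tool([501.4,83.5,252],96.75)"; python3 -m jog '[15,0,0,0,30,35,-0.5,0,0,15,47.5,-1.5,0,0,0,47.5,1.7,15,0,0,47.5,1.7,40,0,0,47.5,1.7,65,0,0,47.5,1.7,80,0,0,47.5,1.7,88,0,0,47.5,1.7,90,0,0,47.5,1.7,90,0,0,47.5,1.7,90,0,0]'; python3 -c "
from h import *
tool([501.4,83.5,252],96.75)"
```

```text
shift [48.3  1.9 89.8] turn 0.06 | at [505.5  35.4 341.8] yaw 96.81 F [-0.8  0.6 -0. ] w 45.9 t 10.47
clock: 11.38
eef_pos: [502.4, 83.4, 253.6]
tool_rot: [3.141, -0.0, 1.69]
force: [-0.0, -0.0, -0.3]
width: -0.2
shift [ 0.2 -0.9  1.6] turn 0.07 | at [502.4  83.4 253.6] yaw 96.82 F [-0.  -0.  -0.3] w -0.2 t 11.38
```

```bash
python3 -m jog '[0,-0.9,1,0,0,-1,-0.9,1.5,0,0,-2,-0.9,1.6,0,0,-3,-0.9,1.7,0,0,-3,-0.9,1.7,0,0]'; python3 - <<'E'
from h import *
tool([501.4,83.5,252],96.75);snap('wrist','m');snap('side','m')
im=cv2.imread('pics/m_side.png');cv2.imwrite('pics/m2.png',cv2.resize(im[110:250,210:330],None,fx=4.5,fy=4.2,interpolation=2))
E
```

```text
clock: 11.8
eef_pos: [501.6, 79.9, 251.8]
tool_rot: [3.141, 0.0, 1.69]
force: [0.1, -0.1, 0.1]
width: -0.1
shift [ 3.6  0.2 -0.2] turn 0.05 | at [501.6  79.9 251.8] yaw 96.8 F [ 0.1 -0.1  0.1] w -0.1 t 11.8
```

View pics/m_wrist.png

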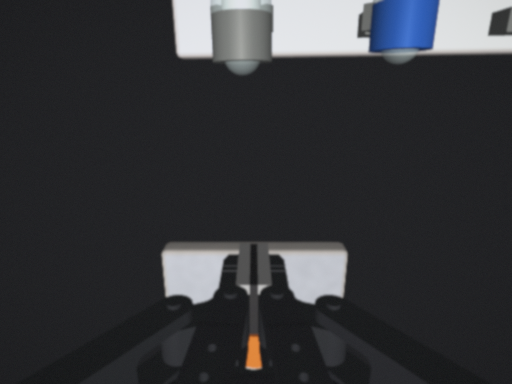

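View pics/m2.png

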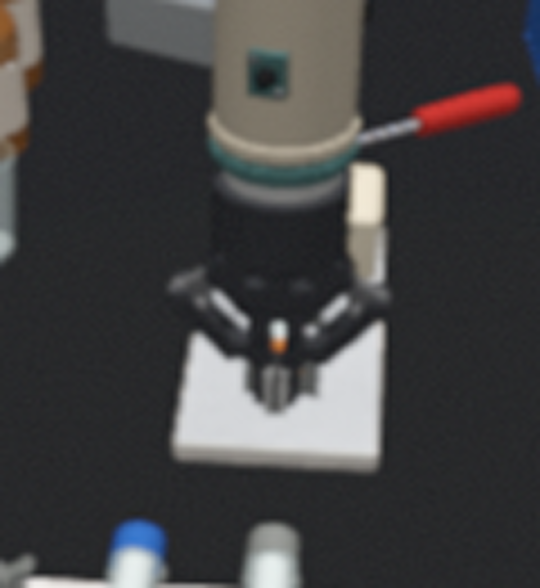

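The shut fingers are in line behind the rear cap, which shows at (254,350) through the finger gap. I'll advance slowly along the slope.

```bash
python3 -m jog '[-1,0,0.1,0,0,-2,0,0.2,0,0,-3,0,0.3,0,0,-4,0,0.4,0,0,-4.7,0,0.5,0,0,-5.4,0,0.6,0,0,-6.1,0,0.65,0,0,-6.8,0,0.7,0,0,-7.5,0,0.8,0,0,-8.2,0,0.87,0,0,-9,0,0.95,0,0]'; python3 -m jog '[-0.8,0,0.08,0,0,-1.6,0,0.17,0,0,-2.4,0,0.25,0,0,-3.2,0,0.34,0,0,-4,0,0.42,0,0]'
```

```text
clock: 12.82
eef_pos: [502.6, 71.7, 250.6]
tool_rot: [3.141, -0.001, 1.69]
force: [-0.4, 2.6, -0.0]
width: -0.2
clock: 13.23
eef_pos: [503.1, 67.5, 250.2]
tool_rot: [3.141, -0.0, 1.69]
force: [-0.0, 1.2, 0.8]
width: 0.2
```

Contact was made near y ≈ 72, and the tube slides at about 2 N. I expect the pad at TCP y ≈ 45.

```bash
python3 -m jog '[-1,0,0.1,0,0,-2,0,0.2,0,0,-3,0,0.31,0,0,-4,0,0.42,0,0,-5,0,0.52,0,0,-6,0,0.63,0,0,-7,0,0.73,0,0,-8,0,0.84,0,0,-9,0,0.95,0,0,-10,0,1.05,0,0,-11,0,1.15,0,0,-12,0,1.26,0,0,-13,0,1.37,0,0,-13.6,0,1.43,0,0,-14,0,1.47,0,0,-14,0,1.47,0,0]'; python3 - <<'E'
from h import *
tool([501.4,83.5,252],96.75);snap('wrist','n');snap('side','n')
im=cv2.imread('pics/n_side.png');cv2.imwrite('pics/n2.png',cv2.resize(im[110:250,210:330],None,fx=4.5,fy=4.2,interpolation=2))
E
```

```text
clock: 14.57
eef_pos: [504.8, 53.4, 248.7]
tool_rot: [3.142, 0.0, 1.69]
force: [-0.1, 1.4, 1.2]
width: -0.1
shift [30.3  0.2 -3.3] turn 0.08 | at [504.8  53.4 248.7] yaw 96.83 F [-0.1  1.4  1.2] w -0.1 t 14.57
```

View pics/n2.png

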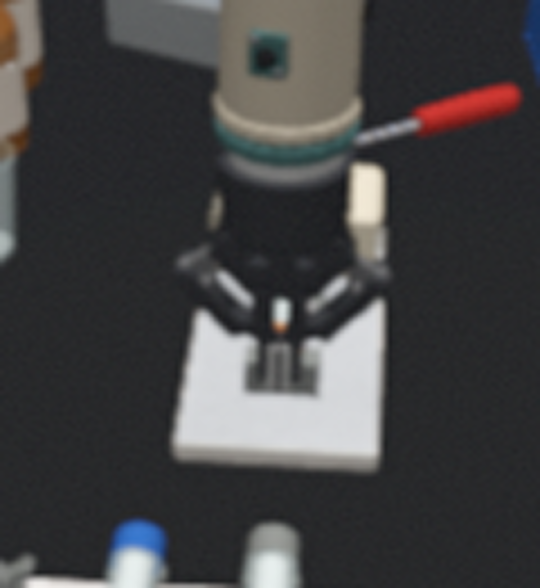

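```bash
python3 -m jog '[-0.5,0,0.05,0,0,-1,0,0.1,0,0,-1.5,0,0.15,0,0,-2,0,0.2,0,0,-2.5,0,0.25,0,0,-3,0,0.3,0,0,-3.5,0,0.35,0,0,-4,0,0.4,0,0,-4,0,0.4,0,0]'; python3 -m jog '[-0.2,0,0.02,0,0,-0.4,0,0.04,0,0,-0.6,0,0.06,0,0]';python3 -m jog '[-0.2,0,0.02,0,0,-0.4,0,0.04,0,0,-0.6,0,0.06,0,0]'
```

```text
clock: 15.42
eef_pos: [505.2, 49.4, 248.3]
tool_rot: [3.142, 0.0, 1.69]
force: [-0.2, 1.4, 1.0]
width: 0.3
clock: 15.67
eef_pos: [505.3, 49.0, 248.2]
tool_rot: [3.142, -0.0, 1.69]
force: [-0.2, 1.1, -0.3]
width: -0.2
clock: 15.92
eef_pos: [505.4, 48.4, 248.2]
tool_rot: [3.142, -0.0, 1.69]
force: [-0.4, 0.8, 0.6]
width: 0.1
```

```bash
python3 -m jog '[-0.2,0,0.02,0,0,-0.4,0,0.04,0,0,-0.6,0,0.06,0,0,-0.6,0,0.06,0,0]';python3 -m jog '[-0.2,0,0.02,0,0,-0.4,0,0.04,0,0,-0.6,0,0.06,0,0,-0.6,0,0.06,0,0]'
```

```text
clock: 16.25
eef_pos: [505.5, 47.7, 248.1]
tool_rot: [3.142, 0.0, 1.69]
force: [1.0, 1.4, 1.1]
width: -0.1
clock: 16.58
eef_pos: [505.5, 47.1, 248.0]
tool_rot: [3.142, 0.0, 1.69]
force: [0.3, 1.8, 0.4]
width: 0.1
```

```bash
python3 -m jog '[-0.2,0,0.02,0,0,-0.4,0,0.04,0,0,-0.6,0,0.06,0,0,-0.6,0,0.06,0,0]'
```

```text
clock: 16.92
eef_pos: [505.6, 46.5, 248.0]
tool_rot: [3.142, 0.0, 1.69]
force: [0.3, -0.0, 0.9]
width: 0.1
```

```bash
python3 -m jog '[-0.2,0,0.02,0,0,-0.4,0,0.04,0,0,-0.6,0,0.06,0,0,-0.6,0,0.06,0,0]'
```

```text
clock: 17.25
eef_pos: [505.6, 45.9, 247.9]
tool_rot: [3.142, 0.0, 1.69]
force: [0.3, 2.3, 1.0]
width: 0.0
```

```bash
python3 -m jog '[-0.2,0,0.02,0,0,-0.4,0,0.04,0,0,-0.6,0,0.06,0,0,-0.6,0,0.06,0,0]'
```

```text
clock: 17.58
eef_pos: [505.7, 45.6, 247.9]
tool_rot: [3.142, -0.0, 1.69]
force: [-0.4, 2.8, 0.5]
width: -0.3
```

```bash
python3 -m jog '[-0.2,0,0.02,0,0,-0.4,0,0.04,0,0,-0.4,0,0.04,0,0]'
```

```text
clock: 17.83
eef_pos: [505.7, 45.4, 247.9]
tool_rot: [3.141, -0.001, 1.69]
force: [0.8, 3.9, 1.5]
width: 0.0
```

The commanded steps no longer move it fully and the force is rising, so it has met the pad at y ≈ 45.5, as predicted. I'll build up the push gently.

```bash
python3 -m jog '[-0.2,0,0.02,0,0,-0.4,0,0.04,0,0,-0.4,0,0.04,0,0]'
```

```text
clock: 18.08
eef_pos: [505.7, 45.2, 247.8]
tool_rot: [3.141, -0.001, 1.691]
force: [-0.8, 5.2, 2.0]
width: -0.0
```

```bash
python3 -m jog '[-0.2,0,0.02,0,0,-0.4,0,0.04,0,0,-0.4,0,0.04,0,0]'
```

```text
clock: 18.33
eef_pos: [505.8, 45.1, 247.8]
tool_rot: [3.141, -0.001, 1.691]
force: [-0.9, 5.4, 1.5]
width: -0.0
```

```bash
python3 -m jog '[-0.2,0,0.02,0,0,-0.4,0,0.04,0,0,-0.4,0,0.04,0,0]'
```

```text
clock: 18.58
eef_pos: [505.8, 45.0, 247.8]
tool_rot: [3.141, -0.002, 1.691]
force: [-1.7, 7.5, 3.4]
width: -0.0
```

```bash
python3 -m jog '[0,0,-0.2,0,0,-0.2,0,-0.4,0,0,-0.2,0,-0.4,0,0]'; python3 - <<'E'
from h import *
snap('side','o')
im=cv2.imread('pics/o_side.png');cv2.imwrite('pics/o2.png',cv2.resize(im[110:250,210:330],None,fx=4.5,fy=4.2,interpolation=2))
from cell import read_state;print(read_state()["force"])
E
```

```text
clock: 18.83
eef_pos: [505.7, 44.8, 248.0]
tool_rot: [3.141, -0.002, 1.691]
force: [-2.1, 7.0, -0.5]
width: 0.0
[-1.57661683  6.85288777  0.30807418]
```

View pics/o2.png

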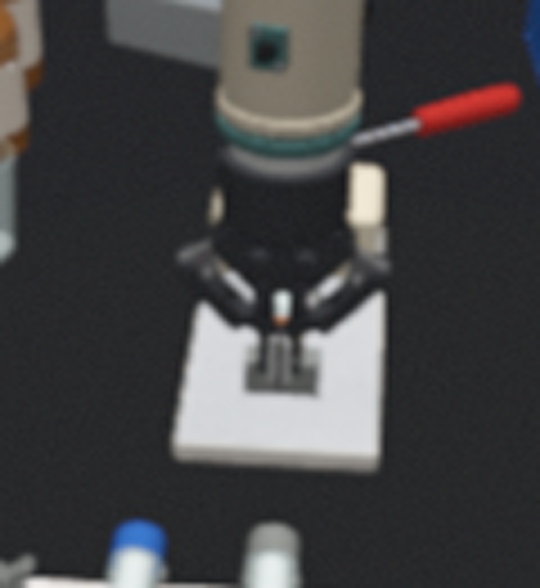

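```bash
python3 -m jog '[-0.3,0,0.05,0,0,-0.6,0,0.1,0,0,-0.6,0,0.1,0,0,-0.6,0,0.1,0,0]'
```

```text
clock: 19.22
eef_pos: [505.8, 44.7, 248.0]
tool_rot: [3.141, -0.002, 1.692]
force: [-1.6, 7.9, 1.3]
width: -0.3
```

```bash
python3 -m jog '[0,0,0,0,0,0,0,0,0,0,0,0,0,0,0]'
```

```text
clock: 19.47
eef_pos: [505.8, 44.7, 248.0]
tool_rot: [3.141, -0.002, 1.692]
force: [-1.8, 7.3, 0.8]
width: -0.2
```

```bash
python3 -m jog '[-0.3,0,0.02,0,0,-0.6,0,0.05,0,0,-0.6,0,0.05,0,0,-0.6,0,0.05,0,0]'; python3 -m jog '[0,0,0,0,0,0,0,0,0,0,0,0,0,0,0,0,0,0,0,0,0,0,0,0,0,0,0,0,0,0,0,0,0,0,0]';  python3 -m jog '[0,0,0,0,0,0,0,0,0,0,0,0,0,0,0,0,0,0,0,0,0,0,0,0,0,0,0,0,0,0]'; python3 -m jog '[0,0,0,0,0,0,0,0,0,0,0,0,0,0,0,0,0,0,0,0,0,0,0,0,0,0,0,0,0,0]'
```

```text
clock: 19.8
eef_pos: [505.8, 44.5, 247.9]
tool_rot: [3.141, -0.003, 1.692]
force: [-1.6, 9.6, 0.6]
width: 0.1
clock: 20.38
eef_pos: [505.8, 44.5, 247.9]
tool_rot: [3.141, -0.003, 1.692]
force: [-1.5, 9.1, 1.5]
width: -0.1
clock: 20.88
eef_pos: [505.8, 44.6, 247.9]
tool_rot: [3.141, -0.003, 1.692]
force: [-2.2, 9.8, 0.2]
width: 0.2
clock: 21.38
eef_pos: [505.8, 44.5, 247.9]
tool_rot: [3.141, -0.003, 1.692]
force: [-1.8, 9.0, 1.2]
width: -0.0
```

The push held steady at 9.0–9.8 N at the wrist for 1.6 s. With about 1.4 N of sliding friction, that is roughly 8 N on the pad. Now I'll ease off straight back, then rise and look.

```bash
python3 -m jog '[0.6,0,-0.06,0,0,1.2,0,-0.12,0,0,1.8,0,-0.18,0,0,2.4,0,-0.25,0,0,3,0,-0.3,0,0,3.8,0,-0.4,0,0,5,0,-0.5,0,0,8,0,-0.8,0,0,14,0,-1.5,0,0,22,0,-2,0,0,24,0,-15,0,0,24,0,-45,0,0,15,0,-80,0,0,0,0,-95,0,20,-10,0,-95,0,46,-10,0,-95,0,46,-10,0,-95,0,46,-10,0,-95,0,46]'; python3 - <<'E'
from h import *
tool([500,50,300],96.8);snap('wrist','q');snap('side','q');snap('top','q')
im=cv2.imread('pics/q_side.png');cv2.imwrite('pics/q2.png',cv2.resize(im[110:250,210:330],None,fx=4.5,fy=4.2,interpolation=2))
im,d,P=cloud("wrist","q")
yaw=-83.25;R=Ro.from_euler("ZY",[yaw,np.degrees(.105)],degrees=True).as_matrix();bo=np.array([517.7,-53.7,55.2])
B=(P-bo)@R
hsv=cv2.cvtColor(im,cv2.COLOR_BGR2HSV)
m=(hsv[...,0]>3)&(hsv[...,0]<24)&(hsv[...,1]>140)&(hsv[...,2]>90);m[:,:225]=0;m[:,290:]=0
n,l,st,ce=cv2.connectedComponentsWithStats(m.astype(np.uint8))
for i in range(1,n):
    if st[i,4]>60:
        Q=B[l==i];k=(Q[:,2]>15)&(Q[:,2]<40);Q=Q[k]
        if len(Q)>20:print(st[i],Q.mean(0).round(1),np.percentile(Q[:,0],[2,98]).round(1),"top z",np.percentile(Q[:,2],95).round(1),"y",np.percentile(Q[:,1],[2,98]).round(1))
E
```

```text
clock: 22.88
eef_pos: [506.6, 33.1, 341.8]
tool_rot: [-3.139, -0.001, 1.691]
force: [0.7, 0.7, -0.3]
width: 45.8
shift [17.5 -4.5 41.8] turn 0.07 | at [506.6  33.1 341.8] yaw 96.87 F [ 0.7  0.7 -0.3] w 45.8 t 22.88
[ 237  203   39   37 1029] [-77.6  -0.2  30.7] [-85.8 -66.9] top z 34.4 y [-12.7  12.3]
[240 327  31  28 570] [35.1 -0.  31.2] [23.9 59.5] top z 34.3 y [-12.5  12.4]
```

View pics/q_wrist.png

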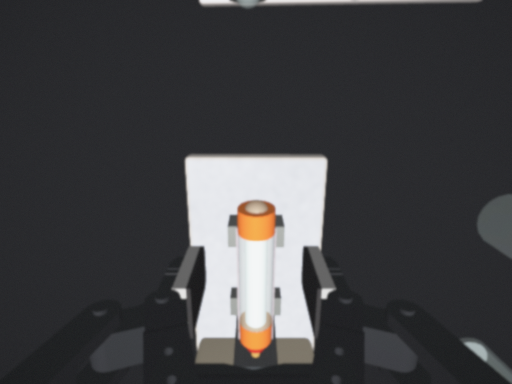

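View pics/q2.png

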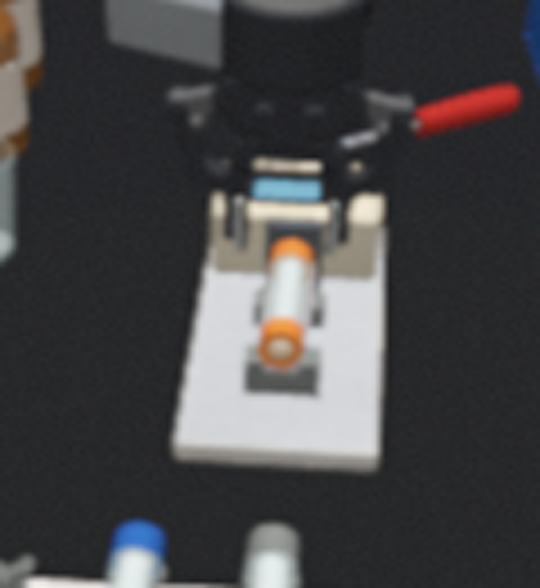

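View pics/q_top.png

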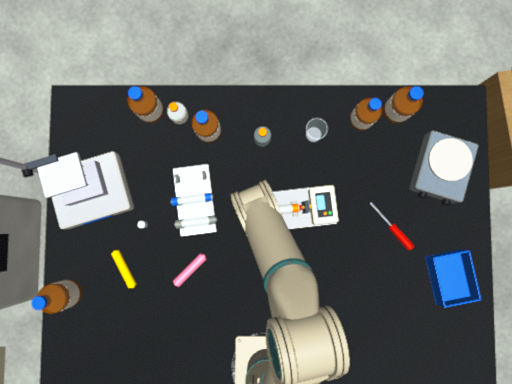

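The tube is seated: both caps have their top at z ≈ 34.3 and y ≈ 0. Its front tip works out at x ≈ 48.2, which is the pad face. Everything else in the top view stands where it did, and the robot is clear. Handing in.

```bash
python3 -c "
from cell import *
print(finish_job())"
```

```text
the job is handed in; nothing more can be done
None
```

I laid the orange-capped tube in the V about 27 mm short of the pad, then slid it down with the closed fingers until it met the pad. I held it there, backed the fingers off and handed the job in at about 23 s.

- **Push:** the wrist read 9.0–9.8 N for about 1.6 s. With sliding friction of about 1.4 N, I estimate 8 N on the pad. The highest wrist force in any reading was about 10 N, but forces were only read at the end of each move.
- **Final position:** both caps have their tops at about z = 34.3 mm and are centred on the V, against 33.8 mm expected. The front tip works out at x ≈ 48.2 mm, and I had measured the pad at about 48 mm.
- **Touching the pad:** the camera is only good to about 2 mm. The contact itself rests on the force rise and on the tube stopping where predicted.
- **Surroundings:** the last top view shows everything else where it stood, and the robot was clear of the tube.
- **What disagreed:** the grip on the 28 mm tube read about 26 mm, but it held. One sideways step was typed 3.7 mm too large above the rack and corrected before descending. The finger briefly pressed down on the tube's rear with about 3 N while the push built up. I eased that off before the hold.

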